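# Stack the filter-care trays

### The job

Pack up the filter-care kit as one stack standing on the bench: the deep ribbed tray at the bottom with the beige exhaust filter lying in it, tab up, on it the plain middle tray with the orange brush standing bristles down in it, and on top the shallow divided tray. Face each tray the opposite way to the one below (label lip over the other tray's rear end), so that it stands level on the rim below instead of nesting down into it. Leave the bowl, the tweezers and the jar where they are.

Things in the scene. Friction and masses are not known exactly. Their poses are not given: they have to be found in the camera images.
- deep_tray: Deep grey tray, seven cross ribs on its floor. 172 (x) x 66 mm (y) over the rim, 62 high, 0.3 kg; rib tops at 6. Origin: centre of underside, z up. Front end (-x) has a 40 mm wide lip with blank white card, 12 mm out at rim height; rear end none. Mouth 165 x 59, tapering to 161 x 49 inside. A tray facing the opposite way stands on its rim, undersides 57 mm apart; facing alike it sinks onto what lies inside.
- middle_tray: Middle grey tray, plain smooth floor. Footprint, mouth, origin, axes and front lip (-x) as the deep tray; 52 high, floor at 3 mm, about 0.17 kg. Flat grip panels at mid-length of both long sides, 66 mm apart (y), 44 long, from 24 mm up to the rim. A tray facing the opposite way stands on its rim, undersides 47 mm apart; facing alike it sinks onto what lies inside.
- shallow_tray: Shallow grey tray, three low cross dividers, small screws and plugs (fixed) between. Footprint, origin, axes, front lip (-x) and grip panels (66 mm apart, from 16 mm up) as the middle tray; 32 high, about 0.16 kg. On all trays the bottom edge is bevelled 5 mm at 45 degrees and drops 5 mm into the mouth below with 2 mm play, resting on side lugs at x = -58 and +34 mm (rim slots at the same x).
- filter: Beige exhaust filter cartridge with pleats, 90 mm long (x) by 40 mm wide (y) by 24 mm high, about 0.07 kg; on top a central upright pull tab, 10 mm thick along x, 26 mm wide along y, rising 15 mm to 39 mm over the underside. Pinch the tab along x. Origin: centre of the underside, z up. Ends alike.
- brush: Orange nylon block brush standing on its bristles, 76 mm long (x) by 38 mm wide (y), top of the block at 22 mm; on top a central finger grip, 16 mm thick along x, 26 mm wide along y, rising 15 mm to 37 mm over the underside, about 0.06 kg. Pinch the grip along x. Origin: centre of the bristle ends, z up. Ends alike.
- bowl: Matt stoneware bowl, 100 mm across the rim, 42 mm high; origin at the centre of its underside. A bystander.
- tweezers: Steel tweezers lying flat, about 130 mm long (x), 25 mm wide, 5 mm thick; origin near mid-length on the underside. A bystander.
- jar: Closed glass jar with a steel lid, 64 mm across, 75 mm high; origin at the centre of its underside. A bystander.

How it is judged:
By the outcome, as a careful person would: the job done as asked, in the order asked, and still so for the second after the job is handed in, with the robot touching nothing.
It also fails if it takes over 134 s, if anything falls off the work surface, if the arm or the gripper's body presses on something with over 40 N, if the wrist force passes 120 N, or if a joint passes its speed limit or range.

### The arm

A 6-joint arm with a two-finger parallel gripper is mounted at the origin on the work surface. World frame = base frame: x ahead of the robot, y to its left, z up, the work surface at z = 0. Lengths are in m, angles in rad, forces in N, time in s.
With the tool pointing down it reaches from about 0.4 to 0.825 m from the base axis. Payload 7 kg.
Tool frame: the origin (TCP) lies at the very end of the fingers, on their centre line; the grasp point (between the pads) lies 19 mm behind it; z points along the fingers, y is the direction in which the jaws open and shut (so a half turn about z gives the same grasp; the last joint's range is limited). The gripper opens to 88 mm and grips with 3 to 60 N. Pads are 19 mm wide; open, the fingers measure 130 mm over their backs; the gripper's body (78 mm by 193 mm) begins 47 mm behind the grasp point.
Start: joints at [0.288, 0.359, 0.012, 0, -1.224, -0.288], TCP at [0.675, -0, 0.227] pointing down, gripper open.
Joint ranges: [-3.07, 3.07], [-1.43, 2.12], [-1.02, 1.25], [-3.03, 1.67], [-3.05, -0], [-3.03, 3.03]. Speed limits (rad/s): [2.39, 2.39, 3.01, 3.14, 3.14, 3.14].

### API

Orientations are given as [roll, pitch, yaw] about the fixed x, y, z axes, in that order (R = Rz(yaw) Ry(pitch) Rx(roll)).
In Python, from station import arm gives the robot as it stands.
- The arm moves only by the shell command python3 -m inch 'ROWS' [FORCE]. ROWS is text: rows parted by semicolons, each of 7 numbers parted by spaces: the closure, from 0 (fully open) to 1 (shut), then the shift along the tool's x, y, z each as a share of 300 mm, from -1 to 1, then the turn, a rotation vector about the tool's x, y, z each as a share of 60 degrees, from -1 to 1. In form: grip tx ty tz rx ry rz; .... A call has 1 to 12 rows; each row is the pose to reach, as a shift and turn from the pose commanded when the call began, along the tool's axes at that moment; what a row does not reach only later rows make up. A row lasts 1/10 s, in which the tool goes at most 50 mm and 8.59 degrees, less where a joint would pass 70% of its speed; a pose out of reach is approached as far as the arm can. A call with a number of a shift or a turn outside -1 to 1 is refused whole. A call with a gripper value outside its range is refused whole. The fingers move at their own pace and stop on an object; FORCE is the grip in N (left out, the last holds). Time passes only in rows, so rows that repeat a pose let the fingers close. It gives the time, the measured TCP pose, the force and the opening at its end, in the units of the state.
- arm.get_state(): the state, without advancing time (a new reading comes with each control period).
- arm.grab_frame(name): name is "scene" or "side" or "wrist"; returns a dict with "img" (384x512x3 uint8, red, green, blue), "range_z" (384x512 float32, m along the optical axis (not along the pixel's ray), 0 where there is no reading), "fx", "fy", "cx", "cy" (pixels), "extrinsics" (4x4, takes a point from world to camera coordinates); the wrist camera has in their place "tool_from_camera" (4x4, takes a point from camera to tool coordinates, whose origin is the TCP and whose axes are the flange's). Camera axes: x right, y up, looking along -z (the intrinsics and any distortion apply to the point x, -y, -z); pixel columns grow to the right and rows downward; lengths in m; the calibration is good to about 2 mm. A picture is of the moment at which its call begins: read the wrist's pose just before it.
- arm.job_done(): hands the job in, once; it reports no verdict.
The state is a dict: "t": time; "q": joint angles; "qd": joint speeds; "joint_efforts": joint torques, N m; "eef_pos": TCP position; "ee_rot": TCP orientation; "force": force on the tool from outside, world axes, zero at the start; "moment": the same for the moment, N m; "width": finger opening in m.
Only numpy, scipy, OpenCV 4.12 (cv2) and the standard library are available. Lean on these libraries where they do the work, as an engineer would, in place of code of your own. Each camera call takes 0.05 s, during which the arm holds its last target.

## Working session

There is one attempt and no reset: what is moved stays moved. The work goes in short steps, Python scripts to look and compute and a shell command to move; the robot and the scene stay as the last step left them, time stands still between calls to the robot, and variables do not carry over. Pictures are saved under pics/ and viewed, and the job is handed in when it is done.

```bash
ls; mkdir -p pics
cat > h.py <<'E'
import numpy as np, cv2
from station import arm
from scipy.spatial.transform import Rotation as R
def save(n,f): cv2.imwrite(f'pics/{n}.png',f['img'][...,::-1])
def cloud(f,st=None):
    z=f['range_z']; v,u=np.mgrid[0:z.shape[0],0:z.shape[1]]
    P=np.stack([(u-f['cx'])/f['fx']*z,-(v-f['cy'])/f['fy']*z,-z],-1)
    if 'extrinsics' in f: T=np.linalg.inv(f['extrinsics'])
    else:
        W=np.eye(4);W[:3,:3]=R.from_euler('xyz',st['ee_rot']).as_matrix();W[:3,3]=st['eef_pos'];T=W@f['tool_from_camera']
    Q=P@T[:3,:3].T+T[:3,3]; Q[z==0]=np.nan
    return Q
E
python3 - <<'E'
from h import *
s=arm.get_state();print({k:np.round(v,3) for k,v in s.items()})
for n in ['scene','side','wrist']:
    s=arm.get_state();f=arm.grab_frame(n);save(n+'0',f);print(n,[f[k] for k in f if k not in('img','range_z')],[k for k in f])
    np.save(f'{n}0.npy',cloud(f,s)); np.save(f'{n}0i.npy',f['img'])
E
```

```text
pics
{'t': np.float64(0.0), 'q': array([ 0.288,  0.359,  0.011, -0.   , -1.224, -0.288]), 'qd': array([ 0.001, -0.002, -0.   ,  0.001, -0.   ,  0.   ]), 'joint_efforts': array([-1.0000e-03, -5.8273e+01,  2.9306e+01,  6.9970e+00,  7.0000e-03,
       -0.0000e+00]), 'eef_pos': array([ 0.675, -0.   ,  0.226]), 'ee_rot': array([ 3.14 , -0.   , -1.571]), 'force': array([-0.002, -0.574, -0.247]), 'moment': array([-0.005,  0.036,  0.023]), 'width': np.float64(0.087)}
scene [419.8754554430065, 419.8754554430065, 259.4400289481452, 190.68996897379355, array([[-0.60356006,  0.79718201, -0.0147005 ,  0.34096552],
       [-0.67698962, -0.50264639,  0.53761664,  0.34630429],
       [ 0.42118916,  0.33443601,  0.84306123, -1.32705799],
       [ 0.        ,  0.        ,  0.        ,  1.        ]])] ['img', 'range_z', 'fx', 'fy', 'cx', 'cy', 'extrinsics']
side [452.34951671508475, 452.34951671508475, 255.3166771385987, 199.9431812731936, array([[ 0.94013857, -0.34004874, -0.0225015 , -0.52133577],
       [ 0.21349258,  0.53620837,  0.81664037, -0.1593192 ],
       [-0.26563204, -0.77255902,  0.57670806, -0.85523083],
       [ 0.        ,  0.        ,  0.        ,  1.        ]])] ['img', 'range_z', 'fx', 'fy', 'cx', 'cy', 'extrinsics']
wrist [320.15092634132066, 320.15092634132066, 250.73422286993477, 189.22935633958602, array([[ 6.33840156e-04,  9.51381740e-01,  3.08013608e-01,
         8.40690578e-02],
       [ 9.99999771e-01, -5.29928246e-04, -4.21007224e-04,
        -1.20306204e-04],
       [-2.37313474e-04,  3.08013805e-01, -9.51381858e-01,
        -1.58498200e-01],
       [ 0.00000000e+00,  0.00000000e+00,  0.00000000e+00,
         1.00000000e+00]])] ['img', 'range_z', 'fx', 'fy', 'cx', 'cy', 'tool_from_camera']
```

View pics/scene0.png

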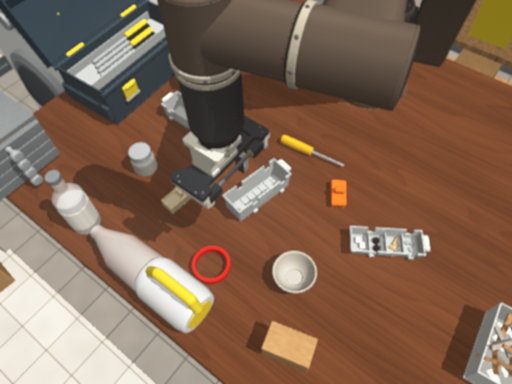

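View pics/side0.png

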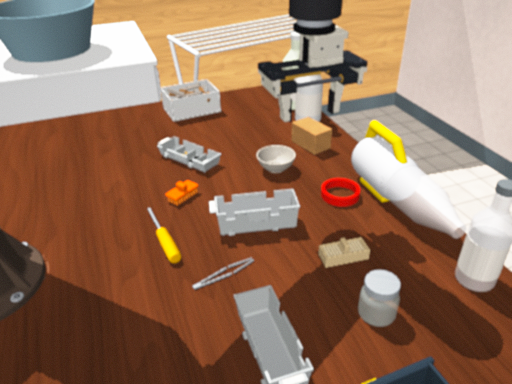

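View pics/wrist0.png

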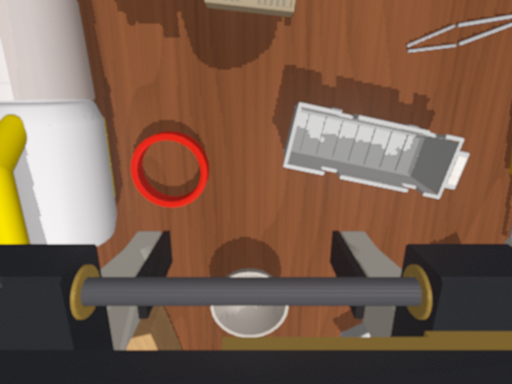

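Run:
```python
from h import *
# ortho top-down height map: 1mm/px ; x 0.3..0.9 , y -0.5..0.5
H=np.full((600,1000),-1.);C=np.zeros((600,1000,3),np.uint8)
for n in ['scene','side','wrist']:
    Q=np.load(n+'0.npy').reshape(-1,3);I=np.load(n+'0i.npy').reshape(-1,3)
    ok=np.isfinite(Q[:,0])
    print(n, 'table z med',np.nanmedian(Q[np.abs(Q[:,2])<.015,2]))
    for p,c in zip(Q[ok],I[ok]):
        r=int((.9-p[0])*1000);k=int((.5-p[1])*1000)
        if 0<=r<600 and 0<=k<1000 and p[2]<.12:
            for a in range(r-1,r+2):
                for b in range(k-1,k+2):
                    if 0<=a<600 and 0<=b<1000 and p[2]>H[a,b]: H[a,b]=p[2];C[a,b]=c
cv2.imwrite('pics/top0.png',cv2.resize(C[...,::-1],(800,480)))
np.save('H.npy',H)
cv2.imwrite('pics/toph0.png',cv2.resize(cv2.applyColorMap(np.clip(H*255/.09,0,255).astype(np.uint8),cv2.COLORMAP_JET),(800,480)))
```

```text
scene table z med 0.00020746593649012546
side table z med 0.000678958196190016
wrist table z med 0.0005043904875354499
```

View pics/top0.png

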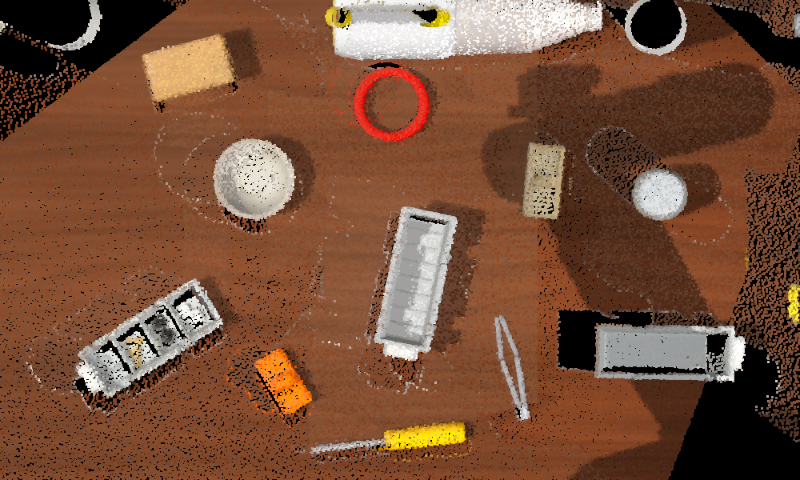

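View pics/toph0.png

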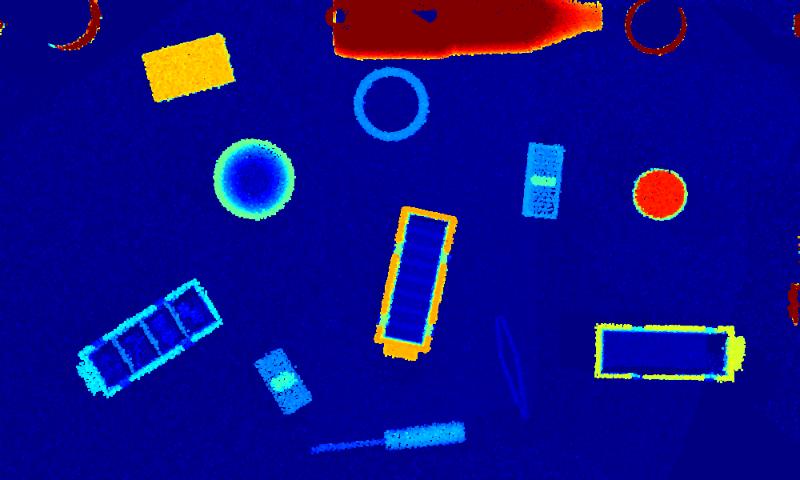

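The top map shows every object: deep tray at (416,281), filter (543,181), middle tray (665,352), shallow tray (150,338) and brush (283,381), all upright. Next I'll fit their poses.

```bash
cat > fit.py <<'E'
from h import *
from scipy.optimize import minimize
from scipy.ndimage import gaussian_filter
DIM={'deep':(.172,.066,.062,1),'middle':(.172,.066,.052,1),'shallow':(.172,.066,.032,1),'filter':(.09,.04,.024,0),'brush':(.076,.038,.022,0)}
G={'deep':(.549,-.02,-10),'filter':(.674,-.179,-5),'middle':(.46,-.331,90),'shallow':(.478,.312,-60),'brush':(.424,.146,25)}
def fit(Q,name,g,z0=0.,sc=2000,verbose=True):
    L,W,h,lip=DIM[name]
    P=Q.reshape(-1,3);P=P[np.isfinite(P[:,0])]
    lo,hi=(z0+h-.009,z0+h+.006)
    d=P[:,:2]-np.array(g[:2])
    P=P[(P[:,2]>lo)&(P[:,2]<hi)&(np.hypot(d[:,0],d[:,1])<L/2+.025)]
    N=int(.26*sc); 
    m=np.zeros((N,N),np.uint8)
    ij=((P[:,:2]-np.array(g[:2]))*sc+N/2).astype(int)
    m[ij[:,0],ij[:,1]]=255
    k=np.ones((7,7),np.uint8);m=cv2.morphologyEx(m,cv2.MORPH_CLOSE,k)
    m=cv2.morphologyEx(m,cv2.MORPH_OPEN,np.ones((3,3)))
    c,_=cv2.findContours(m,cv2.RETR_EXTERNAL,cv2.CHAIN_APPROX_NONE)
    m2=np.zeros_like(m);c=[a for a in c if cv2.contourArea(cv2.convexHull(a))>200]
    if not c: return None
    # distance residual: outline points of contours to model boundary
    pts=(np.vstack(c)[:,0,::-1]+.5-N/2)/sc   # x,y rel
    hull=cv2.convexHull((pts*1e4).astype(np.int32))
    rect=cv2.minAreaRect((pts*1e4).astype(np.int32))
    cv2.drawContours(m2,[cv2.convexHull(np.vstack(c))],-1,255,-1) if not lip else cv2.drawContours(m2,c,-1,255,-1)
    if lip: # fill interior by closing gaps
        m2=cv2.morphologyEx(m2,cv2.MORPH_CLOSE,np.ones((15,15)));c2,_=cv2.findContours(m2,cv2.RETR_EXTERNAL,cv2.CHAIN_APPROX_NONE);cv2.drawContours(m2,c2,-1,255,-1)
    S=gaussian_filter(m2/255.,2)
    X,Y=np.meshgrid((np.arange(N)+.5-N/2)/sc,(np.arange(N)+.5-N/2)/sc,indexing='ij')
    def cost(p):
        c_,s_=np.cos(p[2]),np.sin(p[2]);u=(X-p[0])*c_+(Y-p[1])*s_;v=-(X-p[0])*s_+(Y-p[1])*c_
        e=.001
        sg=lambda t:1/(1+np.exp(-np.clip(t/e,-40,40)))
        M=sg(L/2-abs(u))*sg(W/2-abs(v))
        if lip: M=np.maximum(M,sg(u+L/2+.012)*sg(-L/2+.004-u)*sg(.02-abs(v)))
        return ((M-S)**2).sum()/1000
    best=None
    for dy in (0,) :
        p0=[0,0,np.radians(g[2]+dy)]
        r=minimize(cost,p0,method='Nelder-Mead',options=dict(initial_simplex=[[p0[0]+a,p0[1]+b,p0[2]+t] for a,b,t in((0,0,0),(.008,0,0),(0,.008,0),(0,0,.15))],xatol=1e-5,fatol=1e-4))
        if best is None or r.fun<best.fun: best=r
    x,y,t=best.x
    return np.round([(g[0]+x)*1e3,(g[1]+y)*1e3,np.degrees(t),best.fun,np.median(P[:,2])*1e3,len(P)],2)
E
python3 - <<'E'
from fit import *
Qs={n:np.load(n+'0.npy') for n in('scene','side','wrist')}
for k,g in G.items():
    for n in Qs:
        try: print(k,n,fit(Qs[n],k,g))
        except Exception as e: print(k,n,'fail',repr(e)[:60])
    print(k,'all',fit(np.concatenate([q.reshape(-1,3) for q in Qs.values()]),k,g))
E
```

```text
deep scene [542.36 -23.17 -16.4   43.8   60.76 454.  ]
deep side [548.2  -20.38 -12.12  42.01  60.19 739.  ]
deep wrist [ 550.59  -19.08  -11.86   37.77   61.85 2498.  ]
deep all [ 550.4   -19.56  -11.86   36.68   61.57 3691.  ]
filter scene [ 692.97 -180.73  -62.67    7.69   22.23  292.  ]
filter side [ 6.7402e+02 -1.8007e+02 -5.8100e+00  1.2000e-01  2.2350e+01  7.3500e+02]
filter wrist [ 674.44 -163.32  -20.44   10.06   23.37  879.  ]
filter all [ 6.7430e+02 -1.7887e+02 -5.6100e+00  3.6000e-01  2.2860e+01  1.9060e+03]
middle scene [ 469.9  -342.52   78.69   44.87   50.72  180.  ]
middle side [ 459.5  -331.25   89.2    38.71   51.35 1141.  ]
middle wrist None
middle all [ 459.47 -331.37   89.12   37.91   51.28 1321.  ]
shallow scene [472.81 319.43 -57.94  40.91  30.33 559.  ]
shallow side [478.34 328.49 -52.72  44.08  29.82 462.  ]
shallow wrist [484.   296.59 -47.28  44.94  29.02  63.  ]
shallow all [ 477.16  311.43  -57.23   36.86   30.17 1084.  ]
brush scene [424.68 146.76  33.28   0.96  21.83 313.  ]
brush side [413.09 121.44  16.62  10.03  22.24 293.  ]
brush wrist None
brush all [4.2317e+02 1.4514e+02 3.1670e+01 1.1000e-01 2.2010e+01 6.0600e+02]
```

```bash
python3 - <<'E'
s=open('fit.py').read()
s=s.replace("        return ((M","        if lip: M=M*(1-sg(.0825-abs(u))*sg(.0295-abs(v)))\n        return ((M").replace("    if lip: # fill","    if lip: m2=m\n    if 0: # fill")
open('fit.py','w').write(s)
E
cat > plan.py <<'E'
# work out rows: python3 plan.py x y z(mm) yaw_of_tool_y_axis(deg, mod 180)
import sys
from h import *
def rel(x,y,z,yaw):
    s=arm.get_state();p=np.array(s['eef_pos'])*1e3;M=R.from_euler('xyz',s['ee_rot']).as_matrix()
    ty=M[:,1];cur=np.degrees(np.arctan2(ty[1],ty[0]))
    d=(yaw-cur+90)%180-90
    t=M.T@(np.array([x,y,z])-p)
    print('cur',p.round(1),'tooly',round(cur,2),'dyaw',round(d,2),'| shares',(t/300).round(4),'rz',round(-d/60,4),'alt',round(-(d-180*np.sign(d))/60,3),'q6',round(s['q'][5],2),'w',round(s['width']*1e3,1),'F',np.round(s['force'],1),'t',round(s['t'],2))
    return t
if __name__=='__main__': rel(*map(float,sys.argv[1:5]))
E
cat > look.py <<'E'
import sys
from fit import *
s=arm.get_state();f=arm.grab_frame('wrist');save(sys.argv[1],f);Q=cloud(f,s);np.save(sys.argv[1]+'.npy',Q)
print('tcp',np.round(s['eef_pos'],4),np.round(s['ee_rot'],3))
for a in sys.argv[2:]:
    n,*g=a.split(',');g=[float(v) for v in g];z0=g.pop()/1e3 if len(g)==4 else 0
    print(n,fit(Q,n,(g[0]/1e3,g[1]/1e3,g[2]),z0))
E
python3 - <<'E'
from fit import *
Q=np.concatenate([np.load(n+'0.npy').reshape(-1,3) for n in('scene','side','wrist')])
for k in('deep','middle','shallow'): print(k,fit(Q,k,G[k]))
print(fit(np.load('wrist0.npy'),'deep',G['deep']))
E
python3 plan.py 674.3 -178.9 130 -5.6
```

```text
deep [ 5.5065e+02 -1.9580e+01 -1.1780e+01  1.5700e+00  6.1570e+01  3.6910e+03]
middle [ 459.29 -330.89   88.87    1.33   51.28 1321.  ]
shallow [ 477.67  310.82  -57.15    1.69   30.17 1084.  ]
[ 5.5105e+02 -1.9300e+01 -1.1900e+01  8.7000e-01  6.1850e+01  2.4980e+03]
cur [674.6  -0.  225.9] tooly 180.0 dyaw -5.6 | shares [0.5962 0.0007 0.3196] rz 0.0933 alt -2.907 q6 -0.29 w 87.5 F [-0.7 -0.2  0.6] t 0.15
```

```bash
python3 -m inch '0 0.1 0 0.05 0 0 0.02; 0 0.25 0 0.12 0 0 0.05; 0 0.4 0 0.2 0 0 0.07; 0 0.53 0 0.27 0 0 0.09; 0 0.596 0 0.32 0 0 0.093; 0 0.596 0 0.32 0 0 0.093; 0 0.596 0 0.32 0 0 0.093'; python3 look.py w1 filter,674.3,-178.9,-5.6; python3 plan.py 674.3 -178.9 26 -5.6
```

```text
t: 0.85
eef_pos: [0.6748, -0.1791, 0.1301]
ee_rot: [3.141, -0.0, -1.669]
force: [-0.4, -0.4, -0.2]
width: 0.0874
tcp [ 0.6748 -0.1791  0.1301] [ 3.141 -0.    -1.669]
filter [ 6.743e+02 -1.787e+02 -5.640e+00  8.000e-02  2.219e+01  4.373e+03]
cur [ 675.4 -178.4  130.9] tooly 174.44 dyaw -0.04 | shares [0.0021 0.0037 0.3498] rz 0.0007 alt -2.999 q6 -0.12 w 88.3 F [-0.1  1.1 -0.2] t 0.9
```

View pics/w1.png

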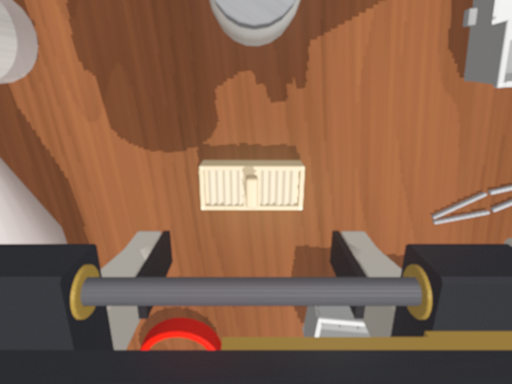

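Filter at pixel (252,185), tab upright and centred between the fingers. The fit agrees with the coarse pose, so I'll pinch it.

```bash
python3 -m inch '0.3 0 0 0.1 0 0 0; 0.3 0 0 0.2 0 0 0; 0.3 0 0 0.28 0 0 0; 0.3 0 0 0.32 0 0 0; 0.3 0 0 0.345 0 0 0; 0.3 0 0 0.345 0 0 0; 1 0 0 0.345 0 0 0; 1 0 0 0.345 0 0 0; 1 0 0 0.345 0 0 0; 1 0 0 0.345 0 0 0; 1 0 0 0.345 0 0 0; 1 0 0 0.345 0 0 0' 20; python3 plan.py 674.3 -178.9 130 -5.6
```

```text
t: 2.1
eef_pos: [0.675, -0.1789, 0.0272]
ee_rot: [-3.141, 0.0, -1.668]
force: [1.0, 0.4, 0.6]
width: 0.0188
cur [ 675.  -178.9   27.2] tooly 174.41 dyaw -0.01 | shares [ 3.000e-04  2.200e-03 -3.426e-01] rz 0.0002 alt -3.0 q6 -0.12 w 18.8 F [1.  0.4 0.6] t 2.1
```

```bash
python3 -m inch '1 0 0 0 0 0 0; 1 0 0 0 0 0 0; 1 0 0 -0.03 0 0 0; 1 0 0 -0.1 0 0 0; 1 0 0 -0.22 0 0 0; 1 0 0 -0.34 0 0 0; 1 0 0 -0.42 0 0 0; 1 0 0 -0.45 0 0 0; 1 0 0 -0.45 0 0 0'; python3 plan.py 550.8 -19.4 160 -11.85
```

```text
t: 3.0
eef_pos: [0.6757, -0.1788, 0.1639]
ee_rot: [-3.139, 0.0, -1.668]
force: [-0.0, 0.3, -1.2]
width: 0.0097
cur [ 675.7 -178.8  163.9] tooly 174.42 dyaw -6.27 | shares [-0.4885  0.466   0.0118] rz 0.1045 alt -2.895 q6 -0.12 w 9.7 F [-0.   0.3 -1.2] t 3.0
```

```bash
python3 -m inch '1 -0.05 0.05 0 0 0 0.01; 1 -0.14 0.13 0 0 0 0.03; 1 -0.24 0.23 0 0 0 0.06; 1 -0.34 0.33 0 0 0 0.08; 1 -0.43 0.41 0 0 0 0.1; 1 -0.475 0.455 0 0 0 0.1045; 1 -0.488 0.465 0 0 0 0.1045; 1 -0.488 0.465 0 0 0 0.1045; 1 -0.488 0.465 0 0 0 0.1045'; python3 look.py w2 deep,550.8,-19.4,-11.85; python3 plan.py 550.8 -19.4 33 -11.85
```

```text
t: 3.9
eef_pos: [0.5506, -0.02, 0.1614]
ee_rot: [3.141, -0.001, -1.778]
force: [-0.1, 0.0, -1.9]
width: 0.0099
tcp [ 0.5506 -0.02    0.1614] [ 3.141e+00 -1.000e-03 -1.778e+00]
deep [ 5.5054e+02 -1.9060e+01 -1.1870e+01  1.6000e+00  6.1750e+01  2.9370e+03]
cur [550.7 -20.2 161.4] tooly 168.12 dyaw 0.03 | shares [-2.800e-03 -1.000e-04  4.281e-01] rz -0.0006 alt 2.999 q6 -0.53 w 9.7 F [-0.8 -0.7  0.4] t 3.95
```

View pics/w2.png

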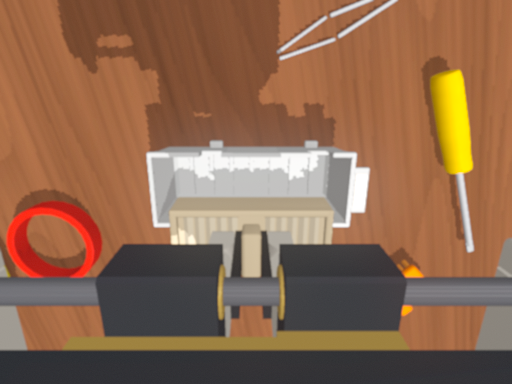

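Filter held straight (pixels 170–335, row 225), aligned over the tray mouth (150–355). Lowering it in.

```bash
python3 -m inch '1 -0.003 0 0.08 0 0 0; 1 -0.003 0 0.18 0 0 0; 1 -0.003 0 0.28 0 0 0; 1 -0.003 0 0.35 0 0 0; 1 -0.003 0 0.39 0 0 0; 1 -0.003 0 0.41 0 0 0; 1 -0.003 0 0.42 0 0 0; 1 -0.003 0 0.424 0 0 0; 1 -0.003 0 0.424 0 0 0; 0.75 -0.003 0 0.424 0 0 0; 0.75 -0.003 0 0.424 0 0 0; 0.75 -0.003 0 0.424 0 0 0'; python3 plan.py 550.8 -19.4 150 -11.85
```

```text
t: 5.15
eef_pos: [0.5508, -0.0185, 0.0353]
ee_rot: [-3.141, 0.0, -1.777]
force: [-0.3, -0.2, -0.9]
width: 0.0212
cur [550.8 -18.5  35.3] tooly 168.16 dyaw -0.01 | shares [ 0.0027 -0.0008 -0.3822] rz 0.0001 alt -3.0 q6 -0.53 w 21.2 F [-0.3 -0.2 -0.9] t 5.15
```

```bash
python3 -m inch '0.75 0 0 0 0 0 0; 0.75 0 0 -0.04 0 0 0; 0.75 0 0 -0.12 0 0 0; 0.6 0 0 -0.25 0 0 0; 0.3 0 0 -0.4 0 0 0; 0 0 0 -0.5 0 0 0; 0 0 0 -0.52 0 0 0; 0 0 0 -0.52 0 0 0'; python3 look.py w3 deep,550.8,-19.4,-11.85 filter,550.8,-19.4,-11.85,6;  python3 plan.py 459.3 -330.9 150 -1.1
```

```text
t: 5.95
eef_pos: [0.5512, -0.0185, 0.1929]
ee_rot: [-3.139, 0.002, -1.778]
force: [0.9, -1.0, -0.7]
width: 0.0567
tcp [ 0.5512 -0.0185  0.1929] [-3.139e+00  2.000e-03 -1.778e+00]
deep [ 5.5053e+02 -1.9440e+01 -1.1970e+01  9.0000e-01  6.1640e+01  3.0870e+03]
filter [ 5.529e+02 -1.491e+01 -1.166e+01  2.950e+00  2.823e+01  3.918e+03]
cur [550.3 -18.6 191.3] tooly 168.14 dyaw 10.76 | shares [1.0812 0.0831 0.1367] rz -0.1793 alt 2.821 q6 -0.53 w 60.5 F [ 0.3  0.8 -1.3] t 6.0
```

View pics/w3.png

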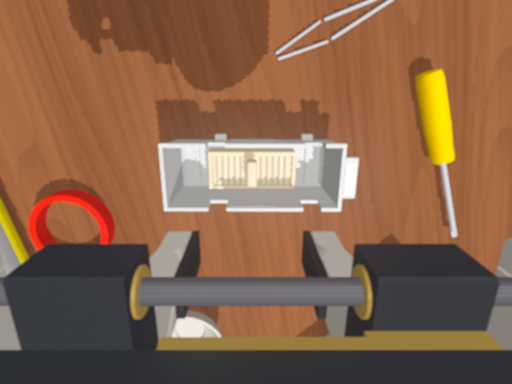

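The filter lies flat and centred in the deep tray, pixels (208–295, 150–188). On to the middle tray.

```bash
python3 -m inch '0 0.05 0 0 0 0 -0.01; 0 0.15 0.01 0 0 0 -0.03; 0 0.3 0.02 0 0 0 -0.06; 0 0.46 0.04 0 0 0 -0.09; 0 0.62 0.05 0 0 0 -0.12; 0 0.78 0.06 0.03 0 0 -0.15; 0 0.92 0.075 0.07 0 0 -0.179; 0 0.98 0.08 0.11 0 0 -0.179; 0 1 0.083 0.137 0 0 -0.179; 0 1 0.083 0.137 0 0 -0.179; 0 1 0.083 0.137 0 0 -0.179'; python3 look.py w4 middle,459.3,-330.9,88.9;  python3 plan.py 459.3 -330.9 150 -1.1
```

```text
t: 7.1
eef_pos: [0.4646, -0.3065, 0.1493]
ee_rot: [3.14, 0.0, -1.59]
force: [0.5, 0.7, 1.1]
width: 0.0872
tcp [ 0.4646 -0.3065  0.1493] [ 3.14  0.   -1.59]
middle [ 4.5970e+02 -3.2998e+02  8.8810e+01  1.1600e+00  5.1770e+01  4.2830e+03]
cur [ 465.  -306.4  149.8] tooly 178.95 dyaw -0.05 | shares [ 0.082   0.0176 -0.0006] rz 0.0008 alt -2.999 q6 0.21 w 87.2 F [ 0.2  0.3 -0.5] t 7.15
```

View pics/w4.png

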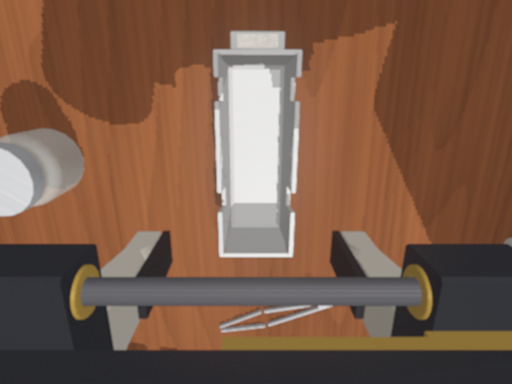

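Middle tray centred, lip at pixel (257,40) pointing −y. Grip panels lie on both sides at row ~150. Gripping it.

```bash
python3 -m inch '0 0.04 0.01 0.02 0 0 0.001; 0 0.079 0.0175 0.1 0 0 0.001; 0 0.079 0.0175 0.2 0 0 0.001; 0 0.079 0.0175 0.3 0 0 0.001; 0 0.079 0.0175 0.37 0 0 0.001; 0 0.079 0.0175 0.4 0 0 0.001; 0 0.079 0.0175 0.409 0 0 0.001; 0 0.079 0.0175 0.409 0 0 0.001; 1 0.079 0.0175 0.409 0 0 0.001; 1 0.079 0.0175 0.409 0 0 0.001; 1 0.079 0.0175 0.409 0 0 0.001; 1 0.079 0.0175 0.409 0 0 0.001' 25; python3 plan.py 459.7 -330 180 -1.2
```

```text
t: 8.35
eef_pos: [0.4593, -0.3309, 0.0278]
ee_rot: [-3.14, -0.0, -1.591]
force: [0.0, 1.1, 4.1]
width: 0.0661
cur [ 459.3 -330.9   27.8] tooly 178.84 dyaw -0.04 | shares [-0.0027 -0.0019 -0.5075] rz 0.0006 alt -2.999 q6 0.26 w 66.1 F [0.  1.1 4.1] t 8.35
```

```bash
python3 -m inch '1 0 0 -0.03 0 0 0; 1 0 0 -0.1 0 0 0; 1 0 0 -0.2 0 0 0; 1 0 0 -0.32 0 0 0; 1 0 0 -0.43 0 0 -0.03; 1 -0.05 -0.015 -0.49 0 0 -0.1; 1 -0.13 -0.035 -0.5 0 0 -0.2; 1 -0.23 -0.065 -0.5 0 0 -0.32; 1 -0.34 -0.095 -0.5 0 0 -0.44; 1 -0.44 -0.125 -0.5 0 0 -0.54; 1 -0.5 -0.14 -0.5 0 0 -0.6; 1 -0.5 -0.14 -0.5 0 0 -0.6'; python3 plan.py 550.5 -19.4 180 78.05
```

```text
t: 9.55
eef_pos: [0.5043, -0.1797, 0.1775]
ee_rot: [-3.141, 0.0, -0.959]
force: [-0.6, 0.0, -2.0]
width: 0.066
cur [ 504.3 -179.7  177.5] tooly -144.94 dyaw 42.99 | shares [-0.3489 -0.4332 -0.008 ] rz -0.7164 alt 2.284 q6 0.59 w 66.0 F [-0.6  0.  -2. ] t 9.55
```

```bash
python3 -m inch '1 -0.04 -0.05 0 0 0 -0.06; 1 -0.1 -0.12 0 0 0 -0.17; 1 -0.17 -0.21 0 0 0 -0.3; 1 -0.25 -0.3 0 0 0 -0.44; 1 -0.31 -0.38 0 0 0 -0.58; 1 -0.34 -0.42 0 0 0 -0.67; 1 -0.348 -0.432 0 0 0 -0.716; 1 -0.348 -0.432 0 0 0 -0.716; 1 -0.348 -0.432 0 0 0 -0.716; 1 -0.348 -0.432 0 0 0 -0.716'; python3 look.py w5 deep,550.5,-19.4,-11.95 middle,550.5,-19.4,168,150; python3 plan.py 550.5 -19.4 180 78.05
```

```text
t: 10.55
eef_pos: [0.5504, -0.0227, 0.1771]
ee_rot: [3.141, 0.0, -0.216]
force: [0.3, -0.6, -2.0]
width: 0.0662
tcp [ 0.5504 -0.0227  0.1771] [ 3.141  0.    -0.216]
deep None
middle [ 5.4928e+02 -2.2270e+01  1.6758e+02  2.2900e+00  2.0102e+02  1.0521e+04]
cur [550.4 -22.7 177.1] tooly -102.33 dyaw 0.38 | shares [-0.0021 -0.0106 -0.0096] rz -0.0063 alt 2.994 q6 1.04 w 66.0 F [ 0.1  1.4 -3.1] t 10.6
```

View pics/w5.png

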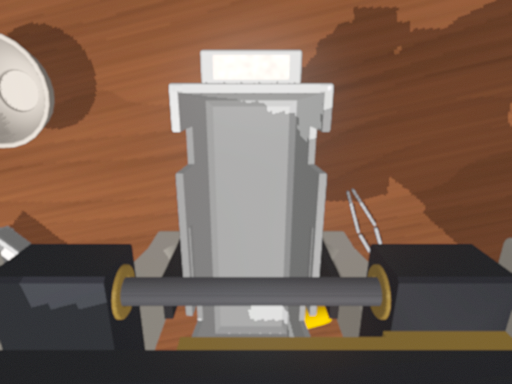

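Run:
```python
from fit import *
for n in('scene','side','wrist'): print(n,'deep0',fit(np.load(n+'0.npy'),'deep',(.5505,-.0194,-11.95)))
for n in('scene','side'):
    f=arm.grab_frame(n);save(n+'5',f);Q=cloud(f);np.save(n+'5.npy',Q)
    print(n,'middle',fit(Q,'middle',(.5495,-.0223,167.7),.150),'deep',fit(Q,'deep',(.5505,-.0194,-11.95)))
Q=np.load('w5.npy').reshape(-1,3);
# rim heights vs along-tray coordinate
c,s=np.cos(np.radians(167.7)),np.sin(np.radians(167.7));d=Q[:,:2]-[.5495,-.0223];u=d[:,0]*c+d[:,1]*s;v=-d[:,0]*s+d[:,1]*c
for a in range(-95,90,20):
  for lab,k in(('v-',(v<-.029)&(v>-.034)),('v+',(v>.029)&(v<.034))):
    m=k&(abs(u-a/1e3)<.01)&(Q[:,2]>.185)&(Q[:,2]<.215);print(a,lab,m.sum(),np.round(np.percentile(Q[m,2],85)*1e3,1) if m.sum()>10 else '',end=' | ')
```

```text
scene deep0 [550.63 -17.98 -12.01   3.14  60.76 454.  ]
side deep0 [550.27 -20.86 -11.83   2.74  60.19 739.  ]
wrist deep0 [ 5.5105e+02 -1.9320e+01 -1.1920e+01  8.8000e-01  6.1850e+01  2.4980e+03]
scene middle [549.17 -21.78 168.34   2.9  200.34 387.  ] deep [550.04 -18.2  -11.72   3.81  60.73 336.  ]
side middle [548.86 -24.12 167.61   3.71 199.7  665.  ] deep [549.21 -20.74 -11.94   2.98  60.35 733.  ]
-95 v- 18 201.9 | -95 v+ 19 202.5 | -75 v- 466 202.2 | -75 v+ 563 202.3 | -55 v- 135 202.0 | -55 v+ 158 202.0 | -35 v- 413 202.3 | -35 v+ 480 202.3 | -15 v- 485 207.7 | -15 v+ 505 206.3 | 5 v- 176 204.2 | 5 v+ 181 203.9 | 25 v- 83 202.2 | 25 v+ 86 202.4 | 45 v- 60 195.3 | 45 v+ 67 195.2 | 65 v- 0  | 65 v+ 0  | 85 v- 0  | 85 v+ 0  |
```

View pics/side5.png

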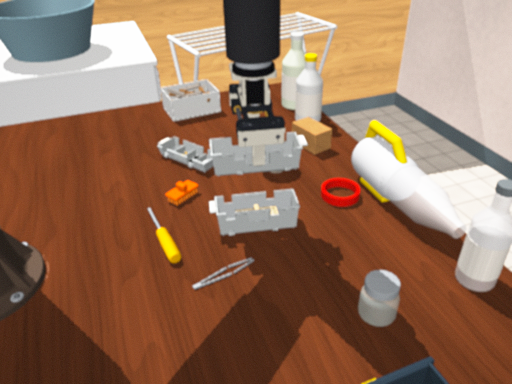

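Tray level in hand, and all three cameras agree on a correction of about (+0.9,+3.2) mm. Descending to just above the rim.

```bash
python3 -m inch '1 0.0006 -0.011 0 0 0 -0.005; 1 0.0006 -0.011 0.05 0 0 -0.005; 1 0.0006 -0.011 0.13 0 0 -0.005; 1 0.0006 -0.011 0.2 0 0 -0.005; 1 0.0006 -0.011 0.25 0 0 -0.005; 1 0.0006 -0.011 0.27 0 0 -0.005; 1 0.0006 -0.011 0.275 0 0 -0.005; 1 0.0006 -0.011 0.275 0 0 -0.005'; python3 plan.py 551.3 -19.5 84.5 77.75
python3 - <<'E'
from fit import *
for n in('scene','side'):
    f=arm.grab_frame(n);save(n+'6',f);Q=cloud(f);np.save(n+'6.npy',Q)
    print(n,'middle',fit(Q,'middle',(.5503,-.0193,168),.067))
s=arm.get_state();f=arm.grab_frame('wrist');print('wrist',fit(cloud(f,s),'middle',(.5503,-.0193,168),.067));im=cv2.imread('pics/side6.png')[150:270,170:330];cv2.imwrite('pics/side6c.png',cv2.resize(im,None,fx=5,fy=5,interpolation=cv2.INTER_CUBIC))
E
```

```text
t: 11.5
eef_pos: [0.552, -0.0187, 0.095]
ee_rot: [-3.141, -0.001, -0.208]
force: [-0.5, 0.4, -2.2]
width: 0.0659
cur [552.  -18.7  95. ] tooly -101.9 dyaw -0.35 | shares [-0.0016  0.0032  0.0351] rz 0.0058 alt -2.994 q6 1.04 w 65.9 F [-0.5  0.4 -2.2] t 11.5
scene middle [550.48 -17.04 167.98   2.82 118.26 342.  ]
side middle [551.35 -20.09 168.15   3.62 117.77 639.  ]
wrist [ 5.5110e+02 -1.8240e+01  1.6809e+02  2.3100e+00  1.1941e+02  1.0773e+04]
```

View pics/side6c.png

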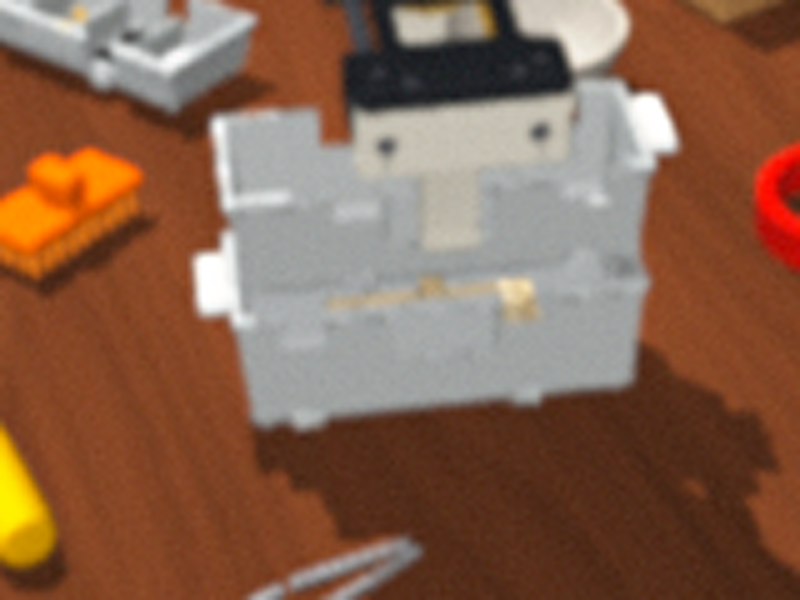

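```bash
python3 -m inch '1 -0.0013 0.0035 0 0 0 0; 1 -0.0013 0.0035 0.008 0 0 0; 1 -0.0013 0.0035 0.014 0 0 0; 1 -0.0013 0.0035 0.019 0 0 0; 1 -0.0013 0.0035 0.023 0 0 0; 1 -0.0013 0.0035 0.027 0 0 0; 1 -0.0013 0.0035 0.03 0 0 0; 1 -0.0013 0.0035 0.033 0 0 0; 1 -0.0013 0.0035 0.033 0 0 0'; python3 plan.py 551.3 -19.5 84.5 77.75
```

```text
t: 12.55
eef_pos: [0.551, -0.0197, 0.085]
ee_rot: [3.142, -0.0, -0.208]
force: [-1.6, 0.3, 1.0]
width: 0.0656
cur [551.  -19.7  85. ] tooly -101.9 dyaw -0.35 | shares [ 0.0009 -0.0009  0.0015] rz 0.0058 alt -2.994 q6 1.04 w 65.6 F [-1.6  0.3  1. ] t 12.55
```

```bash
python3 -m inch '1 0 0 0.0015 0 0 0; 1 0 0 0.003 0 0 0; 1 0 0 0.004 0 0 0; 1 0 0 0.004 0 0 0'; python3 plan.py 551.3 -19.5 84.5 77.75; python3 look.py w7 middle,550.3,-19.3,168,57
```

```text
t: 12.95
eef_pos: [0.5511, -0.0197, 0.0848]
ee_rot: [-3.141, -0.001, -0.207]
force: [-5.8, 0.1, 12.7]
width: 0.0659
cur [551.1 -19.7  84.8] tooly -101.89 dyaw -0.36 | shares [ 0.0007 -0.0007  0.0011] rz 0.006 alt -2.994 q6 1.04 w 65.9 F [-5.8  0.1 12.7] t 12.95
tcp [ 0.5511 -0.0197  0.0848] [-3.141e+00 -1.000e-03 -2.070e-01]
middle [ 5.4992e+02 -1.9350e+01  1.6811e+02  2.2900e+00  1.0875e+02  1.0648e+04]
```

Contact force 12.7 N at the seated height: the rim reads 108.8 against the 109 expected. Releasing.

```bash
python3 -m inch '0 0 0 0 0 0 0; 0 0 0 0 0 0 0; 0 0 0 0 0 0 0; 0 0 0 0 0 0 0; 0 0 0 -0.04 0 0 0; 0 0 0 -0.12 0 0 0; 0 0 0 -0.25 0 0 0; 0 0 0 -0.38 0 0 0; 0 0 0 -0.45 0 0 0; 0 0 0 -0.47 0 0 0; 0 0 0 -0.47 0 0 0'; python3 look.py w8 middle,550.3,-19.3,168,57 brush,423.2,145.1,31.7; python3 plan.py 423.2 145.1 140 31.7
python3 - <<'E'
from fit import *
for n in('scene','side'):
    f=arm.grab_frame(n);save(n+'8',f);Q=cloud(f)
    print(n,'middle',fit(Q,'middle',(.5503,-.0193,168),.057),'deep',fit(Q,'deep',(.5505,-.0194,-11.95)),'brush',fit(Q,'brush',(.4232,.1451,31.7)))
im=cv2.imread('pics/side8.png')[150:270,170:330];cv2.imwrite('pics/side8c.png',cv2.resize(im,None,fx=5,fy=5,interpolation=cv2.INTER_CUBIC))
E
```

```text
t: 14.1
eef_pos: [0.5513, -0.0196, 0.2259]
ee_rot: [-3.14, -0.002, -0.208]
force: [0.2, 0.1, -0.6]
width: 0.0876
tcp [ 0.5513 -0.0196  0.2259] [-3.14e+00 -2.00e-03 -2.08e-01]
middle [ 5.5000e+02 -1.9420e+01  1.6809e+02  1.1000e+00  1.0904e+02  3.4100e+03]
brush None
cur [550.7 -19.7 224.5] tooly -101.92 dyaw -46.38 | shares [-0.5292 -0.4495  0.2818] rz 0.773 alt -2.227 q6 1.04 w 87.6 F [-0.6  0.6 -0.6] t 14.15
scene middle [548.98 -18.15 168.06   2.66 108.31 462.  ] deep [569.06 -12.93 -10.88   7.73  61.06 889.  ] brush [425.5  150.4   22.72   2.88  21.66 310.  ]
side middle [549.15 -21.41 168.12   2.55 107.07 791.  ] deep [549.44 -19.19 -12.23   4.38  61.97 651.  ] brush [418.31 126.84  32.8    8.47  22.22 292.  ]
```

View pics/w8.png

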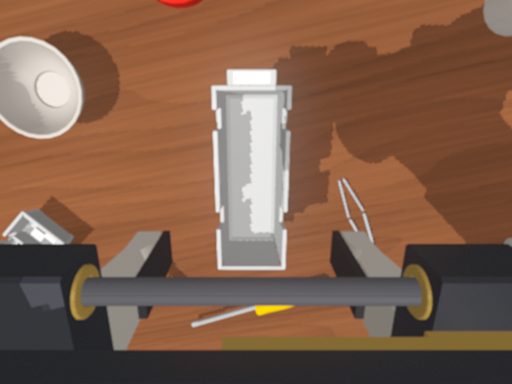

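View pics/side8c.png

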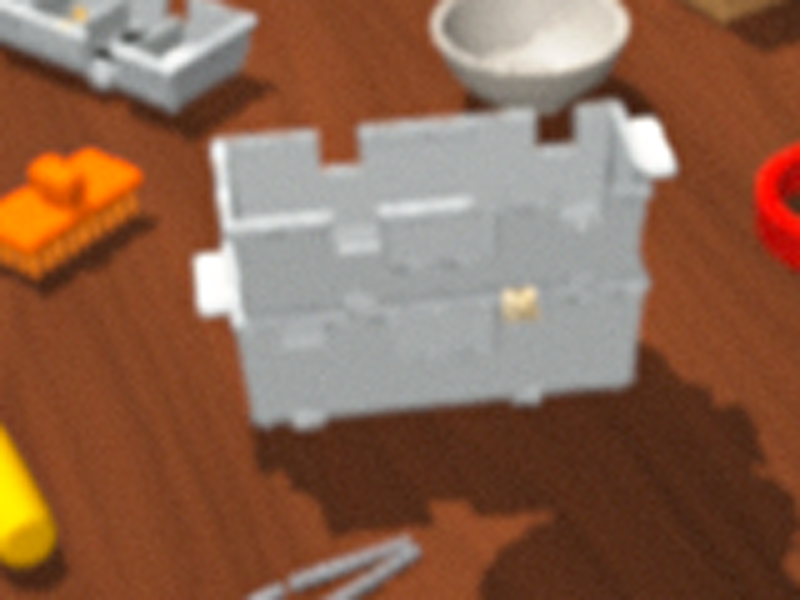

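Middle tray seated level and opposed to the deep one (fit 550.0, −19.4, 168.1°, rim at 109.0). Now the brush.

```bash
python3 -m inch '0 -0.05 -0.04 0 0 0 0.06; 0 -0.13 -0.11 0 0 0 0.18; 0 -0.23 -0.2 0 0 0 0.32; 0 -0.34 -0.29 0.02 0 0 0.46; 0 -0.44 -0.37 0.08 0 0 0.6; 0 -0.5 -0.43 0.17 0 0 0.71; 0 -0.529 -0.449 0.25 0 0 0.773; 0 -0.529 -0.449 0.28 0 0 0.773; 0 -0.529 -0.449 0.28 0 0 0.773; 0 -0.529 -0.449 0.28 0 0 0.773'; python3 look.py w9 brush,423.2,145.1,31.7; python3 plan.py 423.2 145.1 24 31.7
```

```text
t: 15.25
eef_pos: [0.4241, 0.1446, 0.1408]
ee_rot: [3.141, -0.0, -1.016]
force: [0.4, 0.8, 1.0]
width: 0.0879
tcp [0.4241 0.1446 0.1408] [ 3.141 -0.    -1.016]
brush [4.2379e+02 1.4679e+02 3.1940e+01 7.0000e-02 2.2210e+01 2.7510e+03]
cur [424.4 144.7 141.1] tooly -148.26 dyaw -0.04 | shares [-0.0033  0.0029  0.3903] rz 0.0006 alt -2.999 q6 -0.22 w 87.4 F [ 0.2  0.5 -0.4] t 15.3
```

View pics/w9.png

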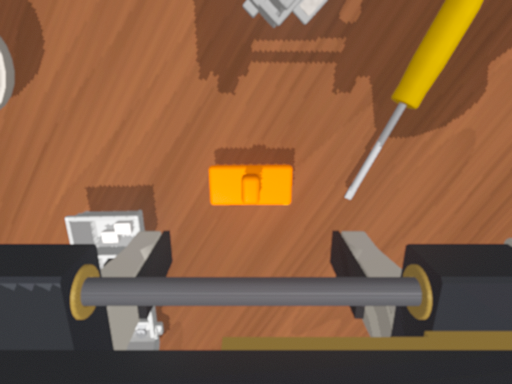

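```bash
python3 -m inch '0.3 -0.006 -0.002 0.08 0 0 0.004; 0.3 -0.006 -0.002 0.18 0 0 0.004; 0.3 -0.006 -0.002 0.28 0 0 0.004; 0.3 -0.006 -0.002 0.35 0 0 0.004; 0.3 -0.006 -0.002 0.38 0 0 0.004; 0.3 -0.006 -0.002 0.388 0 0 0.004; 1 -0.006 -0.002 0.388 0 0 0.004; 1 -0.006 -0.002 0.388 0 0 0.004; 1 -0.006 -0.002 0.388 0 0 0.004; 1 -0.006 -0.002 0.388 0 0 0.004; 1 -0.006 -0.002 0.388 0 0 0.004; 1 -0.006 -0.002 0.388 0 0 0.004' 20; python3 -m inch '1 0 0 0 0 0 0; 1 0 0 0 0 0 0; 1 0 0 0 0 0 0'; python3 plan.py 550 -19.4 200 -11.9
```

```text
t: 16.5
eef_pos: [0.4231, 0.1468, 0.0243]
ee_rot: [-3.141, 0.0, -1.021]
force: [-0.0, -0.1, -0.5]
width: 0.019
t: 16.8
eef_pos: [0.4231, 0.1468, 0.0242]
ee_rot: [-3.141, -0.0, -1.021]
force: [-1.2, 0.1, 4.5]
width: 0.0157
cur [423.1 146.8  24.2] tooly -148.52 dyaw -43.38 | shares [ 0.6933 -0.0716 -0.5859] rz 0.7229 alt -2.277 q6 -0.23 w 15.7 F [-1.2  0.1  4.5] t 16.8
```

```bash
python3 -m inch '1 0 0 -0.03 0 0 0; 1 0 0 -0.12 0 0 0; 1 0 0 -0.26 0 0 0; 1 0 0 -0.41 0 0 0.03; 1 0.06 -0.006 -0.53 0 0 0.1; 1 0.15 -0.015 -0.58 0 0 0.2; 1 0.26 -0.026 -0.585 0 0 0.32; 1 0.38 -0.04 -0.585 0 0 0.45; 1 0.5 -0.05 -0.585 0 0 0.58; 1 0.6 -0.06 -0.585 0 0 0.68; 1 0.67 -0.07 -0.585 0 0 0.723; 1 0.693 -0.0716 -0.585 0 0 0.723'; python3 -m inch '1 0 0 0 0 0 0; 1 0 0 0 0 0 0'; python3 look.py w10 middle,550,-19.4,168.1,57 ; python3 plan.py 550 -19.4 85.5 -11.9
```

```text
t: 18.0
eef_pos: [0.5505, -0.021, 0.1995]
ee_rot: [3.141, -0.001, -1.782]
force: [-0.2, 0.1, -0.6]
width: 0.0159
t: 18.2
eef_pos: [0.5493, -0.0191, 0.1996]
ee_rot: [3.141, 0.0, -1.778]
force: [-0.8, -0.6, -1.6]
width: 0.0156
tcp [ 0.5493 -0.0191  0.1996] [ 3.141  0.    -1.778]
middle [ 5.5016e+02 -1.9860e+01  1.6810e+02  1.5400e+00  1.0880e+02  3.2360e+03]
cur [549.3 -18.8 199.7] tooly 168.16 dyaw -0.06 | shares [ 0.0015 -0.0029  0.3807] rz 0.0011 alt -2.999 q6 -0.53 w 15.9 F [ 0.3  0.2 -0.4] t 18.25
```

View pics/w10.png

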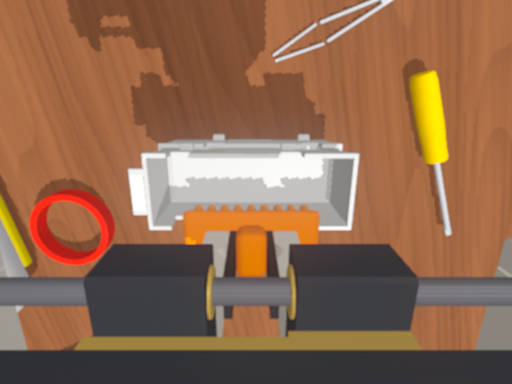

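```bash
python3 -m inch '1 0.002 -0.002 0.06 0 0 0; 1 0.002 -0.002 0.16 0 0 0; 1 0.002 -0.002 0.25 0 0 0; 1 0.002 -0.002 0.32 0 0 0; 1 0.002 -0.002 0.355 0 0 0; 1 0.002 -0.002 0.37 0 0 0; 1 0.002 -0.002 0.378 0 0 0; 1 0.002 -0.002 0.382 0 0 0; 1 0.002 -0.002 0.382 0 0 0; 0.7 0.002 -0.002 0.382 0 0 0; 0.7 0.002 -0.002 0.382 0 0 0; 0.7 0.002 -0.002 0.382 0 0 0'; python3 -m inch '0.7 0 0 0 0 0 0; 0.7 0 0 -0.04 0 0 0; 0.7 0 0 -0.12 0 0 0; 0.5 0 0 -0.25 0 0 0; 0.2 0 0 -0.38 0 0 0; 0 0 0 -0.46 0 0 0; 0 0 0 -0.48 0 0 0; 0 0 0 -0.48 0 0 0'; python3 look.py w11 middle,550,-19.4,168.1,57 brush,550,-19.4,168.1,60; python3 plan.py 477.7 310.8 150 32.8
```

```text
t: 19.45
eef_pos: [0.5506, -0.0201, 0.0853]
ee_rot: [-3.141, 0.0, -1.779]
force: [-0.7, 0.3, -0.9]
width: 0.0257
t: 20.25
eef_pos: [0.5508, -0.02, 0.2307]
ee_rot: [-3.139, 0.001, -1.779]
force: [-0.1, -0.2, -0.2]
width: 0.0607
tcp [ 0.5508 -0.02    0.2307] [-3.139e+00  1.000e-03 -1.779e+00]
middle [ 5.5022e+02 -2.0050e+01  1.6812e+02  1.0200e+00  1.0880e+02  3.2820e+03]
brush [ 551.91  -14.64  168.1     4.84   82.36 3135.  ]
cur [550.1 -20.1 229.2] tooly 168.08 dyaw 44.72 | shares [-1.0292  0.464   0.2643] rz -0.7454 alt 2.255 q6 -0.53 w 64.7 F [-0.4  0.8 -0.9] t 20.3
```

View pics/w11.png

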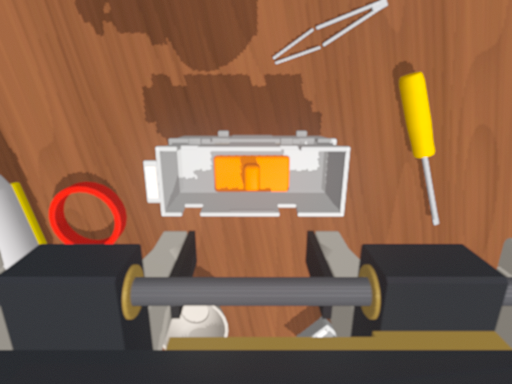

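Brush stands in the middle tray at pixel (252,172). Next, the shallow tray.

```bash
python3 -m inch '0 -0.05 0.02 0 0 0 -0.04; 0 -0.15 0.07 0 0 0 -0.12; 0 -0.29 0.13 0 0 0 -0.23; 0 -0.43 0.19 0 0 0 -0.34; 0 -0.57 0.26 0.02 0 0 -0.45; 0 -0.71 0.32 0.06 0 0 -0.56; 0 -0.84 0.38 0.12 0 0 -0.66; 0 -0.94 0.43 0.18 0 0 -0.745; 0 -1 0.464 0.23 0 0 -0.745; 0 -1 0.464 0.264 0 0 -0.745; 0 -1 0.464 0.264 0 0 -0.745; 0 -1 0.464 0.264 0 0 -0.745'; python3 look.py w12 shallow,477.7,310.8,-57.15; python3 plan.py 477.7 310.8 17.5 32.8
```

```text
t: 21.5
eef_pos: [0.476, 0.3013, 0.1493]
ee_rot: [3.14, -0.001, -0.999]
force: [0.1, 0.2, -0.1]
width: 0.0877
tcp [0.476  0.3013 0.1493] [ 3.14e+00 -1.00e-03 -9.99e-01]
shallow [ 4.7822e+02  3.1127e+02 -5.7020e+01  2.7800e+00  3.1680e+01  3.0880e+03]
cur [476.4 301.4 149.9] tooly -147.26 dyaw 0.06 | shares [-0.0241 -0.0208  0.4414] rz -0.001 alt 2.999 q6 -0.34 w 87.9 F [-0.5  0.5  0.5] t 21.55
```

View pics/w12.png

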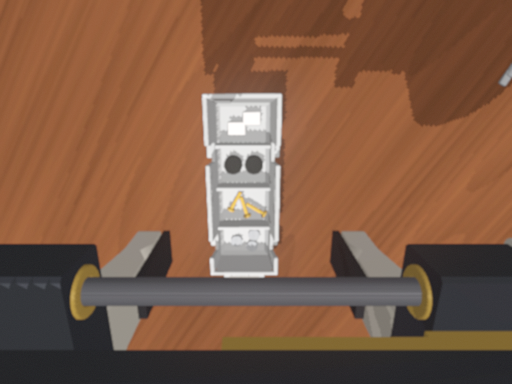

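```bash
python3 -m inch '0 -0.0238 -0.0226 0.02 0 0 -0.002; 0 -0.0238 -0.0226 0.1 0 0 -0.002; 0 -0.0238 -0.0226 0.2 0 0 -0.002; 0 -0.0238 -0.0226 0.3 0 0 -0.002; 0 -0.0238 -0.0226 0.38 0 0 -0.002; 0 -0.0238 -0.0226 0.42 0 0 -0.002; 0 -0.0238 -0.0226 0.435 0 0 -0.002; 0 -0.0238 -0.0226 0.4385 0 0 -0.002; 0 -0.0238 -0.0226 0.4385 0 0 -0.002; 1 -0.0238 -0.0226 0.4385 0 0 -0.002; 1 -0.0238 -0.0226 0.4385 0 0 -0.002; 1 -0.0238 -0.0226 0.4385 0 0 -0.002' 25; python3 -m inch '1 0 0 0 0 0 0; 1 0 0 0 0 0 0'; python3 plan.py 550 -19.4 215 78.05
```

```text
t: 22.75
eef_pos: [0.4781, 0.3121, 0.0188]
ee_rot: [-3.141, 0.0, -0.996]
force: [0.4, -0.2, -0.4]
width: 0.0695
t: 22.95
eef_pos: [0.478, 0.312, 0.0187]
ee_rot: [-3.141, 0.0, -0.996]
force: [-2.0, 0.3, 5.7]
width: 0.0656
cur [478.  312.   18.7] tooly -147.08 dyaw 45.13 | shares [ 1.0576  0.3986 -0.6546] rz -0.7522 alt 2.248 q6 -0.35 w 65.6 F [-2.   0.3  5.7] t 22.95
```

```bash
python3 -m inch '1 0 0 -0.03 0 0 0; 1 0 0 -0.1 0 0 0; 1 0 0 -0.22 0 0 0; 1 0 0 -0.35 0 0 0; 1 0 0 -0.48 0 0 0; 1 0.03 0.01 -0.58 0 0 -0.03; 1 0.09 0.03 -0.64 0 0 -0.08; 1 0.17 0.065 -0.654 0 0 -0.15; 1 0.27 0.1 -0.654 0 0 -0.23; 1 0.37 0.14 -0.654 0 0 -0.31; 1 0.45 0.17 -0.654 0 0 -0.36; 1 0.5 0.19 -0.654 0 0 -0.38'; python3 plan.py 550 -19.4 215 78.05
```

```text
t: 24.15
eef_pos: [0.5113, 0.1531, 0.2148]
ee_rot: [3.141, 0.0, -0.598]
force: [0.7, 0.3, -1.1]
width: 0.0656
cur [511.3 153.1 214.8] tooly -124.24 dyaw 22.29 | shares [ 0.43    0.4028 -0.0008] rz -0.3714 alt 2.629 q6 0.31 w 65.6 F [ 0.7  0.3 -1.1] t 24.15
```

```bash
python3 -m inch '1 0.05 0.05 0 0 0 -0.04; 1 0.12 0.11 0 0 0 -0.1; 1 0.2 0.19 0 0 0 -0.18; 1 0.29 0.27 0 0 0 -0.26; 1 0.37 0.34 0 0 0 -0.33; 1 0.41 0.385 0 0 0 -0.36; 1 0.43 0.403 0 0 0 -0.371; 1 0.43 0.403 0 0 0 -0.371; 1 0.43 0.403 0 0 0 -0.371; 1 0.43 0.403 0 0 0 -0.371'; python3 plan.py 550 -19.4 122.7 78.05; python3 look.py w13 shallow,550,-19.4,-11.9,196
python3 - <<'E'
from fit import *
for n in('scene','side'):
    f=arm.grab_frame(n);save(n+'13',f);Q=cloud(f)
    print(n,'shallow',fit(Q,'shallow',(.550,-.0194,-11.9),.196),'middle',fit(Q,'middle',(.550,-.0194,168.1),.057))
E
```

```text
t: 25.15
eef_pos: [0.5499, -0.0168, 0.2145]
ee_rot: [-3.141, 0.0, -0.21]
force: [-0.1, -0.7, -1.3]
width: 0.0655
cur [549.9 -16.8 214.5] tooly -102.01 dyaw 0.06 | shares [0.0021 0.0085 0.3059] rz -0.0009 alt 2.999 q6 1.04 w 65.5 F [-0.1 -0.7 -1.3] t 25.15
tcp [ 0.5499 -0.0168  0.2145] [-3.141  0.    -0.21 ]
shallow [ 5.4899e+02 -1.6490e+01 -1.1920e+01  4.1200e+00  2.2770e+02  7.9160e+03]
scene shallow [548.8  -15.08 -11.84   3.87 226.71 373.  ] middle [548.79 -18.52 168.23   2.67 108.49 343.  ]
side shallow [548.94 -18.65 -11.71   3.28 225.42 796.  ] middle [549.31 -21.28 167.95   2.9  107.3  789.  ]
```

View pics/w13.png

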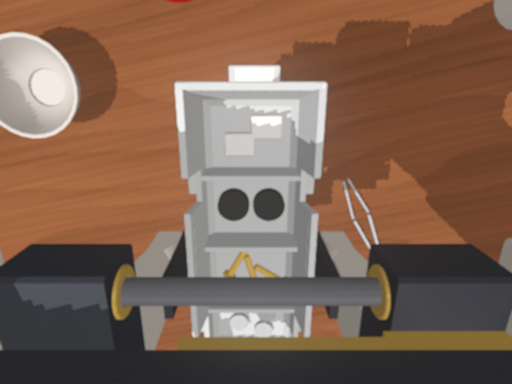

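View pics/side13.png

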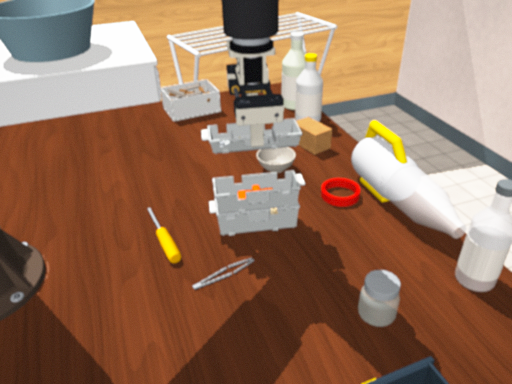

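Shallow tray held level, its lip (white, left end in the side view) opposite the middle's. Descending to a hover.

```bash
python3 -m inch '1 0.004 0.0095 0 0 0 0; 1 0.004 0.0095 0.05 0 0 0; 1 0.004 0.0095 0.13 0 0 0; 1 0.004 0.0095 0.2 0 0 0; 1 0.004 0.0095 0.25 0 0 0; 1 0.004 0.0095 0.267 0 0 0; 1 0.004 0.0095 0.272 0 0 0; 1 0.004 0.0095 0.272 0 0 0; 1 0.004 0.0095 0.272 0 0 0'; python3 plan.py 550 -19.4 122.5 78.05; python3 look.py w14 shallow,550,-19.4,-11.9,114
python3 - <<'E'
from fit import *
for n in('scene','side'):
    f=arm.grab_frame(n);save(n+'14',f);Q=cloud(f)
    print(n,'shallow',fit(Q,'shallow',(.550,-.0194,-11.9),.114))
im=cv2.imread('pics/side14.png')[130:250,170:330];cv2.imwrite('pics/side14c.png',cv2.resize(im,None,fx=5,fy=5,interpolation=cv2.INTER_CUBIC))
E
```

```text
t: 26.2
eef_pos: [0.5512, -0.0205, 0.1337]
ee_rot: [-3.141, -0.001, -0.21]
force: [0.2, 0.2, -1.2]
width: 0.0658
cur [551.2 -20.5 133.7] tooly -102.02 dyaw 0.07 | shares [-0.0048 -0.0028  0.0375] rz -0.0012 alt 2.999 q6 1.04 w 65.8 F [ 0.2  0.2 -1.2] t 26.2
tcp [ 0.5512 -0.0205  0.1337] [-3.141e+00 -1.000e-03 -2.100e-01]
shallow [ 5.5016e+02 -2.0170e+01 -1.1940e+01  5.3100e+00  1.4649e+02  9.1190e+03]
scene shallow [550.   -18.47 -12.21   3.43 145.95 364.  ]
side shallow [550.33 -22.19 -11.61   3.48 145.   715.  ]
```

View pics/side14c.png

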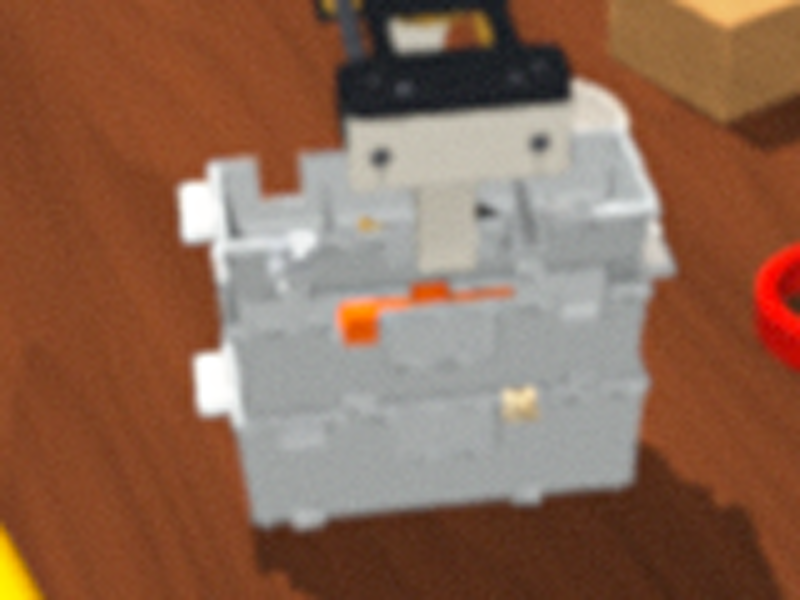

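```bash
python3 -m inch '1 -0.002 -0.001 0 0 0 0; 1 -0.002 -0.001 0.009 0 0 0; 1 -0.002 -0.001 0.016 0 0 0; 1 -0.002 -0.001 0.021 0 0 0; 1 -0.002 -0.001 0.025 0 0 0; 1 -0.002 -0.001 0.029 0 0 0; 1 -0.002 -0.001 0.032 0 0 0; 1 -0.002 -0.001 0.035 0 0 0; 1 -0.002 -0.001 0.037 0 0 0; 1 -0.002 -0.001 0.037 0 0 0'; python3 plan.py 550 -19.4 122.5 78.05;python3 look.py w15 shallow,550,-19.4,-11.9,104
```

```text
t: 27.35
eef_pos: [0.5502, -0.0203, 0.1229]
ee_rot: [3.142, -0.001, -0.21]
force: [-3.9, 0.1, 8.3]
width: 0.0657
cur [550.2 -20.3 122.9] tooly -102.01 dyaw 0.06 | shares [-0.0013 -0.0027  0.0014] rz -0.001 alt 2.999 q6 1.04 w 65.7 F [-3.9  0.1  8.3] t 27.35
tcp [ 0.5502 -0.0203  0.1229] [ 3.142e+00 -1.000e-03 -2.100e-01]
shallow [ 5.4920e+02 -1.9950e+01 -1.1940e+01  4.6700e+00  1.3598e+02  8.2790e+03]
```

Contact at 8 N, rim at 136.0 against the 136 expected. Releasing and withdrawing.

```bash
python3 -m inch '0 0 0 0 0 0 0; 0 0 0 0 0 0 0; 0 0 0 0 0 0 0; 0 0 0 0 0 0 0; 0 0 0 -0.04 0 0 0; 0 0 0 -0.12 0 0 0; 0 0 0 -0.25 0 0 0; 0 0 0 -0.37 0 0 0; 0 0 0 -0.43 0 0 0; 0 0 0 -0.44 0 0 0; 0 0 0 -0.44 0 0 0'; python3 look.py w16 shallow,550,-19.4,-11.9,104
python3 - <<'E'
from fit import *
for n in('scene','side'):
    f=arm.grab_frame(n);save(n+'16',f);Q=cloud(f)
    print(n,'shallow',fit(Q,'shallow',(.550,-.0194,-11.9),.104))
im=cv2.imread('pics/side16.png')[130:250,170:330];cv2.imwrite('pics/side16c.png',cv2.resize(im,None,fx=5,fy=5,interpolation=cv2.INTER_CUBIC))
Q=np.load('w16.npy').reshape(-1,3);c,s=np.cos(np.radians(-11.9)),np.sin(np.radians(-11.9));d=Q[:,:2]-[.5497,-.0198];u=d[:,0]*c+d[:,1]*s;v=-d[:,0]*s+d[:,1]*c
for a in(-75,-40,0,45,75):
  for lab,k in(('v-',(v<-.030)&(v>-.034)),('v+',(v>.030)&(v<.034))):
    m=k&(abs(u-a/1e3)<.01)&(Q[:,2]>.125)&(Q[:,2]<.15);print(a,lab,m.sum(),np.round(np.percentile(Q[m,2],75)*1e3,1) if m.sum()>10 else '',end=' | ')
E
```

```text
t: 28.5
eef_pos: [0.5502, -0.0202, 0.2546]
ee_rot: [-3.141, -0.001, -0.21]
force: [-0.3, -0.2, -0.1]
width: 0.0877
tcp [ 0.5502 -0.0202  0.2546] [-3.141e+00 -1.000e-03 -2.100e-01]
shallow [ 5.5025e+02 -2.0200e+01 -1.1990e+01  1.9800e+00  1.3607e+02  3.6030e+03]
scene shallow [549.96 -18.7  -12.06   2.61 135.13 526.  ]
side shallow [548.96 -22.08 -11.88   2.93 134.11 878.  ]
-75 v- 58 137.3 | -75 v+ 49 137.3 | -40 v- 59 137.6 | -40 v+ 51 137.3 | 0 v- 78 137.3 | 0 v+ 59 137.5 | 45 v- 54 137.6 | 45 v+ 41 137.4 | 75 v- 96 137.5 | 75 v+ 75 137.4 |
```

View pics/side16c.png

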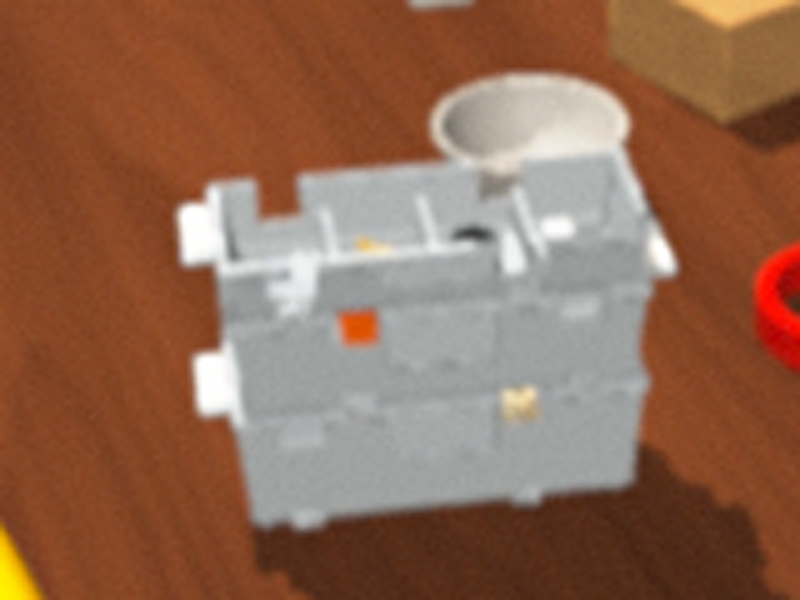

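View pics/side16.png

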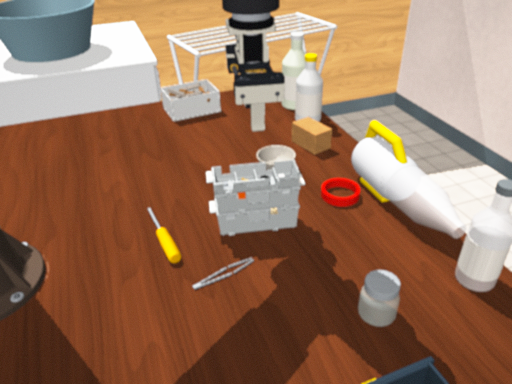

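The stack stands level: rim heights agree within 0.3 mm at every spot checked, lips alternate, and the bystanders haven't moved. Handing in.

```bash
python3 -c "
from station import arm
print(arm.job_done())"
```

```text
the job is handed in; nothing more can be done
None
```

The filter-care kit is packed as one stack, built where the deep tray already stood, and I handed the job in at about 28.6 s of the 134 s allowed.

- **Order:** I put the filter in the deep tray tab up. The middle tray went on it, turned the opposite way. The brush went into the middle tray bristles down, and the shallow tray went on top, turned back again.
- **Seating:** each tray met the rim below lightly, at about 13 N and 8 N. The middle rim then read about 109.0 mm and the top rim about 136.1 mm, against 109 and 136 expected.
- **Level and lips:** the top rim's height was the same within 0.3 mm at all ten spots checked, and the label lips alternate in the side view.
- **Bystanders:** the bowl, tweezers and jar looked unmoved in the last side picture. The gripper was open and clear above the stack.
- **Disagreements:** the three cameras differed by 2–3 mm in absolute y, within what I'd expect from their calibration, so I aligned trays by their relative offsets. The position fits for the filter and brush inside the trays were unreliable because the tray walls got in the way. I judged those two placements from the pictures.

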